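Spin the sample carousel and brake it on its mark

TASK

Check that the sample carousel runs freely: flick its wheel with a fingertip, either way round, so that it spins on briskly by itself and its tab runs past the pointer untouched at least once. Then, while it is still turning, brake it with a fingertip so that it stops with the tab in line with the pointer (only a slight correction under the finger is allowed, not stopping it elsewhere and pushing it round), and take the hand away. Do not lift, tip or shift the carousel's stand, and leave the other things on the bench where they are.

Things in the scene. Friction and masses are not known exactly. Their poses are not given: they have to be found in the camera images.
- stand: the carousel's loose stand, 3.5 kg, with a grey round foot 190 mm across, 12 mm thick. Origin at the centre of its underside, on the wheel's upright axis; z up; x runs from the axis to the pointer. A low arm along x (top 12 mm above the bench, 30 mm wide) carries a grey post, 20 x 26 mm, 64 mm tall, centred 195 mm from the axis, with a steel pointer that points at the axis.
- pointer_tip (a point): inner tip of the pointer on the stand, 158 mm from the wheel's axis, 60 mm above the bench.
- carousel (a joint): turn of the wheel, rad: 0 and every multiple of 2 pi have the tab at the pointer; grows anticlockwise from above, counts on over whole turns both ways, no stops. Starts at 1.0 to 5.28, at rest. Free: after a flick to 2 or 3 rad/s it coasts 10 s or more, each second losing 0.05 to 0.08 rad/s plus a tenth to a sixth of its speed. A few N of fingertip on top stop it in 0.1 s; pressed and moved along the arc it turns the wheel.
- disc_top (a point): centre of the wheel's top face, on the axis, 60 mm above the bench. The wheel is a plain aluminium disc, 240 mm across, 12 mm thick, about 1.2 kg; its top is bare from 55 to 120 mm from the axis. Nearer in, six capped brown vials (96 mm above the bench) are fixed in a ring round a black hub 28 mm wide. Under the disc it is open down to the stand's foot.
- tab_tip (a point): outer end of the wheel's only tab, middle of its width, at its top edge: 150 mm from the axis, 60 mm above the bench. The tab is an aluminium block 24 mm wide that sticks out 30 mm past the disc's rim; its top is flush with the disc, its underside 34 mm above the bench; its flat sides can be pushed with a finger held beside it outside the rim.
- jar_brown: small brown jar, 48 mm wide, 75 mm tall; not part of the job, leave it. Origin at the centre of its underside.
- bottle_white: small white bottle, 44 mm wide, 80 mm tall; not part of the job, leave it. Origin at the centre of its underside.
- beaker: open glass beaker, 60 mm wide, 75 mm tall; not part of the job, leave it. Origin at the centre of its underside.
- tip_box: flat pipette-tip box, 120 x 80 x 55 mm; not part of the job, leave it. Origin at the centre of its underside.
- reagent: tall brown reagent bottle, 66 mm wide, 150 mm tall; not part of the job, leave it. Origin at the centre of its underside.
- weight: steel cylinder weight, 40 mm wide, 50 mm tall; not part of the job, leave it. Origin at the centre of its underside.
- marker: marker pen lying flat, 14 mm thick, 130 mm long; not part of the job, leave it. Origin at the centre of its underside.

How it is judged:
On the way, in this order (a step that is already met when the one before it is completed fails the run):
1. the tab has run past the pointer and the wheel is spinning by itself, faster than 0.5 rad/s, with no finger on it ((value of joint carousel above 6.9 rad or value of joint carousel below -0.6 rad) and (velocity of joint carousel above 0.5 rad/s or velocity of joint carousel below -0.5 rad/s) and not (contact force between the fingers and stand above 0.2 N)), for 0.2 s.
2. a fingertip touches the wheel while it is still turning (contact force between the fingers and stand above 0.2 N and (velocity of joint carousel above 0.1 rad/s or velocity of joint carousel below -0.1 rad/s)).
At the end, for the whole second after the job is handed in: The wheel is at rest with the tab's middle within 15 mm sideways of the pointer's line, and the stand is upright and within 20 mm of where it stood (y of tab_tip in the frame of stand between -0.015 and 0.015 m and x of tab_tip in the frame of stand above 0.1 m and not (velocity of joint carousel above 0.03 rad/s or velocity of joint carousel below -0.03 rad/s) and angle between stand's own z axis and vertical below 0.03 rad and distance of stand from where it was at the start of the episode below 0.02 m); the robot touches nothing.
It fails at once if the wheel, having run past the pointer, came to rest well away from the mark (tab more than 50 mm to the side) ((value of joint carousel above 6.9 rad or value of joint carousel below -0.6 rad) and not (velocity of joint carousel above 0.02 rad/s or velocity of joint carousel below -0.02 rad/s) and not (y of tab_tip in the frame of stand between -0.05 and 0.05 m and x of tab_tip in the frame of stand above 0.1 m)).
It fails at once if the stand was lifted, tipped or shifted (more than 8 mm up, 0.1 rad or 30 mm) (height (world z) of stand above 0.008 m or angle between stand's own z axis and vertical above 0.1 rad or distance of stand from where it was at the start of the episode above 0.03 m).
It fails at once if another thing on the bench was moved by more than 25 mm (distance of any of jar_brown, bottle_white, beaker, tip_box, reagent, weight, marker from where it was at the start of the episode above 0.025 m).
It also fails if it takes over 54 s, if anything falls off the work surface, if the arm or the gripper's body presses on something with over 40 N, if the wrist force passes 120 N, or if a joint passes its speed limit or range.

ROBOT

A 6-joint arm with a two-finger parallel gripper is mounted at the origin on the work surface. World frame = base frame: x ahead of the robot, y to its left, z up, the work surface at z = 0. Lengths are in m, angles in rad, forces in N, time in s.
With the tool pointing down it reaches from about 0.375 to 0.975 m from the base axis. Payload 3.8 kg.
Tool frame: the origin (TCP) lies at the very end of the fingers, on their centre line; the grasp point (between the pads) lies 19 mm behind it; y points along the fingers, x is the direction in which the jaws open and shut, and the axes are right-handed (so a half turn about y gives the same grasp; the last joint's range is limited). The gripper opens to 85 mm and grips with 20 to 120 N. Pads are 22 mm wide; open, the fingers measure 114 mm over their backs; the gripper's body (76 mm by 85 mm) begins 54 mm behind the grasp point. The pads swing forward as they close: fully open they stand 13 mm farther back than shut.
Start: joints at [1.263, 0.264, 1.604, -0, 1.274, -0.037], TCP at [0.181, 0.65, 0.231] pointing down, gripper open.
Joint ranges: [-2.63, 2.63], [-0.94, 2.18], [0.31, 2.57], [-1.31, 4.45], [0, 2.66], [-2.55, 2.55]. Speed limits (rad/s): [2.57, 2.57, 3.14, 3.14, 3.14, 3.14].

INTERFACE

Orientations are given as a rotation vector (axis times angle).
In Python, from workcell import bot, cams gives the robot as it stands.
- The arm moves only by the tool play_rows, never from a script. Its argument "motion" is a list of rows, each a list of 2 entries, a list of its own where there are three numbers: the shift along the world's x, y, z normalised to -1 to 1, where 1 is 400 mm, then the turn, a rotation vector about the world's x, y, z normalised to -1 to 1, where 1 is pi/4 rad. In form: [[[tx, ty, tz], [ax, ay, az]], ...]. A call has 1 to 10 rows; each row is the pose to reach, as a shift and turn from the pose commanded when the call began; what a row does not reach only later rows make up. A row lasts 1/8 s, in which the tool goes at most 62.5 mm and 10.7 degrees, less where a joint would pass 70% of its speed; a pose out of reach is approached as far as the arm can. A call with a number of a shift or a turn outside -1 to 1 is refused whole. A call with a gripper value outside its range is refused whole. "gripper" is the closure, from 0 (fully open) to 1 (shut), set as the call begins (left out, the last holds). The fingers move at their own pace and stop on an object; "squeeze" is the grip in N (left out, the last holds). Time passes only in rows, so rows that repeat a pose let the fingers close. It gives the time, the measured TCP pose, the force and the opening at its end, in the units of the state.
- bot.read_state(): the state, without advancing time (a new reading comes with each control period).
- cams.read_camera(name): name is "scene" or "top" or "wrist"; returns (picture, depth): 420x560x3 uint8, red, green, blue; 420x560 float32, m along the optical axis (not along the pixel's ray), 0 where there is no reading.
- cams.calibration(name): a dict with "mtx" (3x3 intrinsics, pixels), "k1" (the pictures are not rectified: a ray, as slopes to the right and down, at radius r is drawn at 1 + k1 r^2 times it, then the intrinsics apply), "R" (3x3) and "t" (3): a world point X has camera coordinates R X + t; the wrist camera has in their place "tool_from_camera" (4x4, takes a point from camera to tool coordinates, whose origin is the TCP and whose axes are the tool frame's). Camera axes: x right, y down, z forward; pixel columns grow to the right and rows downward; lengths in m; the calibration is good to about 2 mm. A picture is of the moment at which its call begins: read the wrist's pose just before it. calibration takes no time and is no camera call.
- bot.finish_job(): hands the job in, once; it reports no verdict.
Trained networks look in the newest picture that a camera, given by its name, has taken for a name from the list of things; names that differ only in an ending like _2 or _b are one class to them, and where a whole thing is asked for, a point or a joint stands for the part that bears it (a point fixed in the world has none). Each returns a list of dicts, best first, with "conf" (0 to 1); they miss things now and then, are a little off and sometimes report something else, mostly with a low value. They report only what shows in the picture. A call takes as long as a camera call.
- cams.recognise(camera, label): "xyz" ([x, y, z] in m, in the coordinates of the camera as it stood for that picture, good to about 4 mm: the middle of the surface that is visible of it).
- cams.regions_of(camera, label): "mask" (420x560 bool, what is visible of it).
- cams.mark_of(camera, label): "xyz" ([x, y, z] in m, in the coordinates of the camera as it stood for that picture, good to about 4 mm: a listed point, or the origin of a listed thing).
The state is a dict: "time": time; "q": joint angles; "joint_vel": joint speeds; "joint_torque": joint torques, N m; "tool_pos": TCP position; "tcp_rot": TCP orientation; "wrist_force": force on the tool from outside, world axes, zero at the start; "torque": the same for the moment, N m; "width": opening from 0.0 (shut) to 1.0 (fully open).
Only numpy, scipy, OpenCV 4.12 (cv2) and the standard library are available. Lean on these libraries where they do the work, as an engineer would, in place of code of your own. Each camera call takes 0.05 s, during which the arm holds its last target.

## Working session

There is one attempt and no reset: what is moved stays moved. The work goes in short steps, Python scripts to look and compute and a tool call to move; the robot and the scene stay as the last step left them, time stands still between calls to the robot, and variables do not carry over. Pictures are saved under pics/ and viewed, and the job is handed in when it is done.

Besides the shell and the picture viewer there is one more tool, called by a JSON object that holds its "method" and its "body", one argument or row to a line. play_rows: Moves the arm, as the interface text tells. Its arguments: {"type":"object","properties":{"motion":{"type":"array","items":{"type":"array"}},"gripper":{"type":"number"},"squeeze":{"type":"number"}},"required":["motion"]}

```bash
ls; mkdir -p pics
cat > h.py <<'E'
import numpy as np, cv2
from workcell import bot, cams
def w(name, p):
    c=cams.calibration(name); return np.array(c["R"]).T@(np.array(p)-np.array(c["t"]))
E
python3 - <<'E'
from h import *
s=bot.read_state(); print(s)
for n in ("top","scene"):
    p,d=cams.read_camera(n); cv2.imwrite(f"pics/{n}0.png",p[:,:,::-1])
for n in ("top","scene"):
  for l in ("stand","pointer_tip","disc_top","tab_tip"):
    r=cams.mark_of(n,l); print(n,l,[(round(x["conf"],2),w(n,x["xyz"]).round(4)) for x in r][:2])
for l in ("jar_brown","bottle_white","beaker","tip_box","reagent","weight","marker"):
    r=cams.mark_of("top",l); print(l,[(round(x["conf"],2),w("top",x["xyz"]).round(3)) for x in r][:2])
print(bot.read_state()["time"])
E
```

```text
pics
{'time': 0.0, 'q': array([ 1.26312197e+00,  2.64772271e-01,  1.60537665e+00,  1.57012725e-05,
        1.27370011e+00, -3.68766578e-02]), 'joint_vel': array([-0.00062556, -0.00091864,  0.00046017, -0.00187392, -0.00084704,
        0.00133743]), 'joint_torque': array([ 2.52564445e-03, -5.15080619e+01, -3.67325306e+01,  2.47375310e-04,
        1.25480312e-02,  1.43468912e-05]), 'tool_pos': array([0.18032217, 0.64970802, 0.22994771]), 'tcp_rot': array([-1.32653832, -1.00607662,  1.00916354]), 'wrist_force': array([-0.14835278,  0.49271643,  0.40035602]), 'torque': array([-0.00257313,  0.01820244,  0.03897692]), 'width': 1.0025124608777443}
top stand [(0.6, array([ 0.5298,  0.054 , -0.0019]))]
top pointer_tip [(0.64, array([0.685 , 0.0077, 0.0585])), (0.61, array([ 5.673e-01,  3.990e-01, -1.000e-04]))]
top disc_top [(0.65, array([0.5342, 0.0562, 0.0589]))]
top tab_tip [(0.64, array([ 0.5161, -0.0915,  0.0579]))]
scene stand [(0.68, array([ 5.378e-01,  5.090e-02, -5.000e-04]))]
scene pointer_tip [(0.72, array([0.6888, 0.014 , 0.062 ]))]
scene disc_top [(0.83, array([0.5372, 0.056 , 0.0622]))]
scene tab_tip []
jar_brown [(0.89, array([0.699, 0.202, 0.003]))]
bottle_white [(0.66, array([ 0.596, -0.156,  0.004]))]
beaker [(0.89, array([ 0.448,  0.409, -0.001])), (0.23, array([ 0.515, -0.093,  0.058]))]
tip_box [(0.95, array([ 0.569,  0.4  , -0.   ])), (0.35, array([ 0.515, -0.094,  0.06 ]))]
reagent [(0.56, array([ 0.59 , -0.394, -0.   ])), (0.54, array([ 0.516, -0.096,  0.059]))]
weight [(0.6, array([ 0.445, -0.357, -0.001])), (0.24, array([ 0.345,  0.261, -0.   ]))]
marker [(0.6, array([ 0.345,  0.261, -0.002]))]
0.85
```

View pics/top0.png

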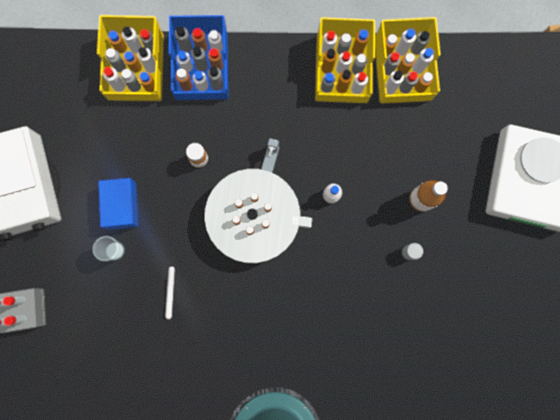

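View pics/scene0.png

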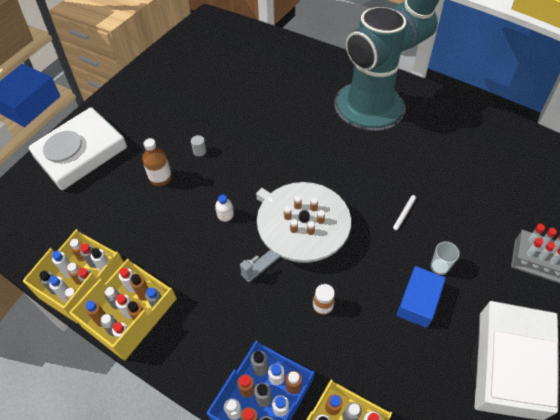

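Run:
```python
from h import *
from scipy.spatial.transform import Rotation as R
s=bot.read_state(); print(s['time'],s['tool_pos'],R.from_rotvec(s['tcp_rot']).as_matrix().round(3))
c=cams.calibration("top"); print(c)
p,d=cams.read_camera("top")
K=np.array(c["mtx"])
def proj(X):
    x=np.array(c["R"])@X+np.array(c["t"]); u=x[:2]/x[2]; u=u*(1+c["k1"]*(u@u)); return K[:2,:2]@u+K[:2,2]
print(proj(np.array([.536,.0555,.06])),proj(np.array([.687,.01,.06])),proj(np.array([.516,-.0925,.06])))
```

```text
0.85 [0.18055633 0.65041454 0.23133542] [[ 0.268  0.    -0.964]
 [ 0.964  0.     0.268]
 [ 0.    -1.    -0.   ]]
{'mtx': array([[480.95001059,   0.        , 280.6336226 ],
       [  0.        , 480.95001059, 203.43497671],
       [  0.        ,   0.        ,   1.        ]]), 'k1': 0.059498359141081036, 'R': array([[-4.15808528e-03, -9.99671954e-01,  2.52723993e-02],
       [-9.84334463e-01, -3.62971851e-04, -1.76310898e-01],
       [ 1.76262233e-01, -2.56096094e-02, -9.84010047e-01]]), 't': array([-0.01800998,  0.56521529,  1.17729147])}
[251.16335305 214.16330758] [269.23573008 156.20561531] [309.9507199  222.00022492]
```

Top view shows the wheel centred near (252,214), the tab at (303,221) and the pointer post at (271,155). The networks agree with this. I'll refine the axis and the angles from depth.

```bash
cat >> h.py <<'E'
from scipy.optimize import least_squares
def cloud(name,d):
    c=cams.calibration(name); K=np.array(c["mtx"])
    v,u=np.nonzero(d>0); z=d[v,u].astype(float)
    pts=cv2.undistortPoints(np.stack([u,v],1).astype(float)[:,None],K,np.array([c["k1"],0,0,0.]))[:,0]
    X=np.c_[pts*z[:,None],z]
    return (X-np.array(c["t"]))@np.array(c["R"]), v,u
E
python3 - <<'E'
from h import *
for n in("top","scene"):
    p,d=cams.read_camera(n); X,v,u=cloud(n,d)
    A=np.array([.536,.056]); r=np.hypot(*(X[:,:2]-A).T)
    m=(r<.17)&(abs(X[:,2]-.06)<.01); P=X[m]; rr=r[m]
    print(n,m.sum(),"z med",np.median(P[(rr>.06)&(rr<.11),2]))
    # disc centre: best r=.12 coverage: angular bins, outer edge
    for it in range(5):
        D=P[:,:2]-A; rr=np.hypot(*D.T); a=np.arctan2(D[:,1],D[:,0])
        b=((a+np.pi)/(2*np.pi)*60).astype(int)%60
        e=[P[b==i][np.argsort(rr[b==i])[-4],:2] for i in range(60) if (b==i).sum()>5]
        e=np.array(e); q=np.hypot(*(e-A).T)<.127; e=e[q]
        s=least_squares(lambda x:np.hypot(*(e-x[:2]).T)-x[2],[*A,.12],loss="soft_l1",f_scale=.002).x; A=s[:2]
    print("fit",s,len(e))
    D=P[:,:2]-A; rr=np.hypot(*D.T); t=(rr>.125)&(rr<.153); D=D[t]; a=np.arctan2(D[:,1],D[:,0]); print("tab/pointer angs",np.histogram(a,bins=40,range=(-np.pi,np.pi))[0]);k=(abs(a+1.7)<.3);print(a[k].mean(),k.sum())
    r=np.hypot(*(X[:,:2]-A).T); m=(r>.165)&(r<.215)&(X[:,2]>.05)&(X[:,2]<.08)
    D=X[m,:2]-A;a=np.arctan2(D[:,1],D[:,0]);k=abs(a+.3)<.3;print("pointer",a[k].mean(),np.median(a[k]),k.sum(),X[m][k].mean(0))
print(bot.read_state()['time'])
E
```

```text
top 6648 z med 0.05986833003355204
fit [0.53471659 0.0534172  0.11752094] 56
tab/pointer angs [ 0  0  0  0  0  0  0  0 36 59  0  0  0  0  0  0  0  0  0  0  0  0  0  0
  0  0  0  0  0  0  0  0  0  0  0  0  0  0  0  0]
-1.7028778082395677 95
pointer -0.27362802678333203 -0.2724872227411997 110 [0.71693168 0.0022742  0.06194669]
scene 5419 z med 0.062234734742186326
fit [0.53787328 0.05654649 0.11818932] 57
tab/pointer angs [ 0  0  0  0  0  0  0  0 25 59  0  0  0  0  0  0  0  0  0  0  0  0  0  0
  0  0  0  0  0  0  0  0  0  0  0  0  0  0  0  0]
-1.6867700421321872 84
pointer -0.26820957271957985 -0.2691356387150701 143 [0.72224149 0.00589803 0.06258681]
1.0
```

{"method": "play_rows", "body": {
  "motion": [
    [[0.5,-0.9,0],[0,0,0.17]],
    [[0.5,-0.9,0],[0,0,0.345]],
    [[0.5,-0.9,0],[0,0,0.345]],
    [[0.5,-0.9,0],[0,0,0.345]],
    [[0.5,-0.9,0],[0,0,0.345]],
    [[0.5,-0.9,0],[0,0,0.345]],
    [[0.5,-0.9,0],[0,0,0.345]],
    [[0.5,-0.9,0],[0,0,0.345]]
  ],
  "gripper": 1,
  "squeeze": 20
}}

```text
time: 2.0
tool_pos: [0.3816, 0.2884, 0.2316]
tcp_rot: [-1.212, -1.207, 1.206]
wrist_force: [-0.2, 0.6, 0.8]
width: -0.001
```

{"method": "play_rows", "body": {
  "motion": [
    [[0.17,-0.59,-0.2],[0,0,0]],
    [[0.17,-0.59,-0.33],[0,0,0]],
    [[0.17,-0.59,-0.33],[0,0,0]],
    [[0.17,-0.59,-0.33],[0,0,0]],
    [[0.17,-0.59,-0.33],[0,0,0]],
    [[0.17,-0.59,-0.33],[0,0,0]],
    [[0.17,-0.59,-0.33],[0,0,0]]
  ]
}}

```text
time: 2.88
tool_pos: [0.449, 0.0555, 0.0999]
tcp_rot: [-1.209, -1.21, 1.209]
wrist_force: [-0.1, -0.2, 0.9]
width: -0.002
```

{"method": "play_rows", "body": {
  "motion": [
    [[0,0,-0.08],[0,0,0]],
    [[0,0,-0.09],[0,0,0]],
    [[0,0,-0.0925],[0,0,0]],
    [[0,0,-0.0925],[0,0,0]]
  ]
}}

```text
time: 3.38
tool_pos: [0.4495, 0.055, 0.0635]
tcp_rot: [-1.21, -1.211, 1.209]
wrist_force: [0.4, 0.8, 0.2]
width: 0.001
```

{"method": "play_rows", "body": {
  "motion": [
    [[0,0,-0.005],[0,0,0]],
    [[0,0,-0.0075],[0,0,0]],
    [[0,0,-0.0075],[0,0,0]]
  ]
}}

```text
time: 3.75
tool_pos: [0.449, 0.0544, 0.06]
tcp_rot: [-1.21, -1.21, 1.209]
wrist_force: [-1.3, -0.1, 6.6]
width: 0.003
```

{"method": "play_rows", "body": {
  "motion": [
    [[0,0,-0.0025],[0,0,0]],
    [[0,0,-0.005],[0,0,0]],
    [[0,0,-0.005],[0,0,0]]
  ]
}}

```text
time: 4.12
tool_pos: [0.4491, 0.0544, 0.0599]
tcp_rot: [-1.209, -1.209, 1.209]
wrist_force: [-7.6, 0.1, 21.6]
width: 0.001
```

{"method": "play_rows", "body": {
  "motion": [
    [[0,0,0.1],[0,0,0]],
    [[0.02,-0.09,0.15],[0,0,0]],
    [[0.075,-0.34,0.15],[0,0,0]],
    [[0.075,-0.34,0.15],[0,0,0]],
    [[0.075,-0.34,0.15],[0,0,0]],
    [[0.075,-0.34,0.05],[0,0,0]],
    [[0.075,-0.34,-0.04],[0,0,0]],
    [[0.075,-0.34,-0.04],[0,0,0]]
  ]
}}

```text
time: 5.12
tool_pos: [0.4748, -0.08, 0.0382]
tcp_rot: [-1.202, -1.205, 1.212]
wrist_force: [-0.2, 0.5, 0.1]
width: -0.002
```

Run:
```python
from h import *
s=bot.read_state(); print(s['time'],s['tool_pos'],s['wrist_force'])
p,d=cams.read_camera("top"); cv2.imwrite("pics/top1.png",cv2.resize(p[120:300,160:400,::-1],None,fx=3,fy=3))
p,d=cams.read_camera("scene"); cv2.imwrite("pics/scene1.png",cv2.resize(p[120:320,180:420,::-1],None,fx=3,fy=3))
```

```text
5.125 [ 0.4747717  -0.08000299  0.03819735] [-0.15958823  0.51981674  0.0948862 ]
```

View pics/top1.png

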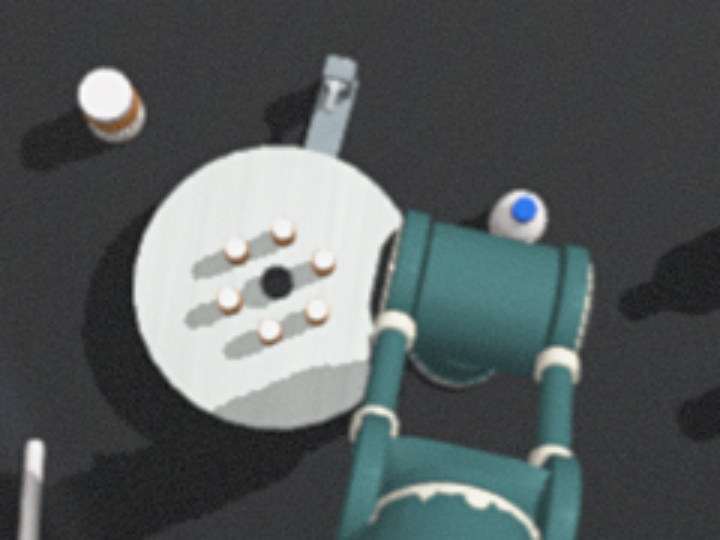

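View pics/scene1.png

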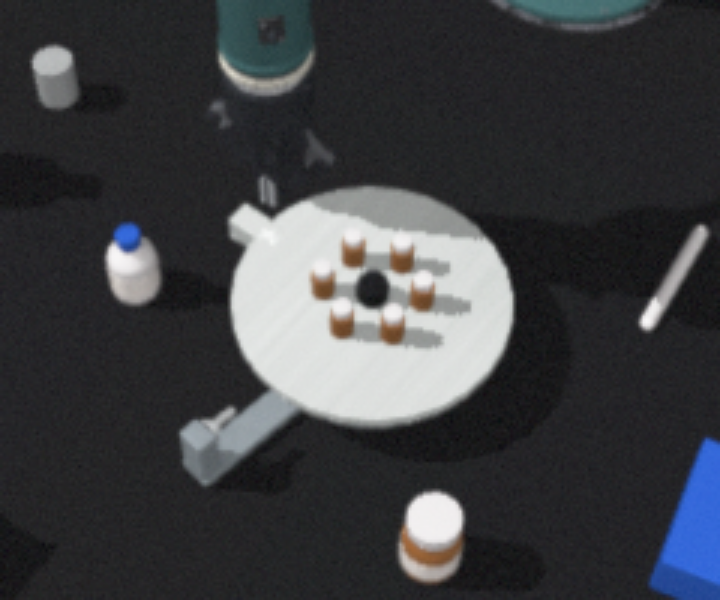

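{"method": "play_rows", "body": {
  "motion": [
    [[0.035,-0.011,0],[0,0,0]],
    [[0.107,-0.026,0],[0,0,0]],
    [[0.2165,-0.02,0],[0,0,0]],
    [[0.32,0.018,0],[0,0,0]],
    [[0.32,0.018,0.06],[0,0,0]],
    [[0.3,0.02,0.2],[0,0,0]],
    [[0.2,0.1,0.27],[0,0,0]],
    [[0.06,0.2,0.27],[0,0,0]],
    [[-0.075,0.34,0.27],[0,0,0]],
    [[-0.075,0.34,0.27],[0,0,0]]
  ]
}}

```text
time: 6.48
tool_pos: [0.448, 0.0561, 0.1511]
tcp_rot: [-1.21, -1.213, 1.209]
wrist_force: [0.1, 0.4, 1.0]
width: -0.0
```

```bash
cat >> h.py <<'E'
def look(n="top",save=None):
    t=bot.read_state()['time']
    p,d=cams.read_camera(n)
    if save: cv2.imwrite(save,cv2.resize(p[120:300,160:400,::-1] if n=="top" else p[120:320,180:420,::-1],None,fx=3,fy=3))
    X,v,u=cloud(n,d)
    A=np.array([.5347,.0534]) if n=="top" else np.array([.5379,.0565])
    D=X[:,:2]-A; r=np.hypot(*D.T); m=(r>.127)&(r<.15)&(abs(X[:,2]-.06)<.008)&(p[v,u].min(1)>120)
    a=np.arctan2(D[m,1],D[m,0])
    if m.sum()<15: return t,m.sum(),None
    c=np.angle(np.exp(1j*a).mean()); dd=np.angle(np.exp(1j*(a-c)))
    return t,m.sum(),c,dd.std()
E
python3 - <<'E'
from h import *
for i in range(4):
    print(look("top",f"pics/t2_{i}.png")); print(look("scene",f"pics/s2_{i}.png"))
E
```

```text
(6.475, np.int64(83), np.float64(0.9229435085785466), np.float64(0.04905329227034991))
(6.525, np.int64(99), np.float64(1.0283127844184257), np.float64(0.05170546285529238))
(6.575, np.int64(83), np.float64(1.1468055471227125), np.float64(0.050958307358724295))
(6.625, np.int64(96), np.float64(1.2480590188215208), np.float64(0.05200704023356858))
(6.675, np.int64(85), np.float64(1.365574434014481), np.float64(0.05052298707335091))
(6.725, np.int64(95), np.float64(1.46808803914624), np.float64(0.05323702173998979))
(6.775, np.int64(80), np.float64(1.578701499973818), np.float64(0.05177628117550864))
(6.825, np.int64(91), np.float64(1.6767521656634605), np.float64(0.05335482313162222))
```

{"method": "play_rows", "body": {
  "motion": [
    [[0,0,-0.12],[0,0,0]],
    [[0,0,-0.18],[0,0,0]],
    [[0,0,-0.205],[0,0,0]],
    [[0,0,-0.205],[0,0,0]]
  ]
}}

```text
time: 7.38
tool_pos: [0.4486, 0.054, 0.0668]
tcp_rot: [-1.209, -1.208, 1.21]
wrist_force: [1.8, 0.0, 0.6]
width: 0.002
```

Run:
```python
from h import *
for i in range(3):
    print(look("scene",f"pics/s3_{i}.png"));
s=bot.read_state(); print(s['tool_pos'],s['wrist_force'],s['time'])
```

```text
(7.375, np.int64(70), np.float64(2.787680450081012), np.float64(0.05119407917959799))
(7.425, np.int64(58), np.float64(2.87337988790963), np.float64(0.04419361037934871))
(7.475, np.int64(24), np.float64(2.9286620608760447), np.float64(0.02059286730407647))
[0.44993265 0.0543598  0.06849262] [-0.32786574  0.25142633  0.11659153] 7.525
```

View pics/s3_2.png

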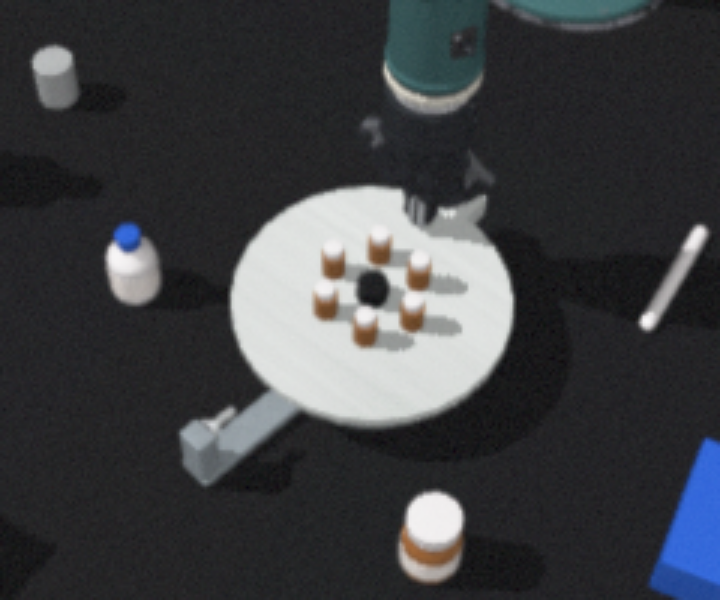

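Run:
```python
from h import *
for i in range(8): cams.read_camera("scene")
for i in range(6):
    print(look("scene",f"pics/s4_{i}.png"));
```

```text
(7.925, np.int64(59), np.float64(-2.470019906504869), np.float64(0.05291932635671532))
(7.975, np.int64(60), np.float64(-2.380309814183656), np.float64(0.05182751638441022))
(8.025, np.int64(67), np.float64(-2.289826905612654), np.float64(0.054730298576800424))
(8.075, np.int64(59), np.float64(-2.2068079243449374), np.float64(0.05305601266440971))
(8.125, np.int64(61), np.float64(-2.123347112112461), np.float64(0.05205769428008525))
(8.175, np.int64(66), np.float64(-2.035159251934291), np.float64(0.053607569549104964))
```

{"method": "play_rows", "body": {
  "motion": [
    [[0,0,-0.01],[0,0,0]],
    [[0,0,-0.01],[0,0,0]]
  ]
}}

```text
time: 8.48
tool_pos: [0.4481, 0.0544, 0.0628]
tcp_rot: [-1.208, -1.209, 1.21]
wrist_force: [0.4, -0.5, 0.1]
width: 0.003
```

Run:
```python
from h import *
T=[];Q=[]
for i in range(5):
    a=look("scene",f"pics/s5_{i}.png"); print(a); T.append(a[0]);Q.append(a[2])
s=bot.read_state(); print(s['tool_pos'],s['wrist_force'],s['time'])
print(np.polyfit(np.array(T)-T[-1],Q,1))
```

```text
(8.475, np.int64(79), np.float64(-1.5482686778553334), np.float64(0.05714753177964842))
(8.525, np.int64(81), np.float64(-1.4661206733232683), np.float64(0.05404308856743203))
(8.575, np.int64(82), np.float64(-1.388813402033951), np.float64(0.05754903770132695))
(8.625, np.int64(81), np.float64(-1.313797253834478), np.float64(0.056923303464636))
(8.675, np.int64(82), np.float64(-1.2324211295286613), np.float64(0.05476580138157499))
[0.44860503 0.05440077 0.06330212] [-0.25756062 -0.13250448  0.20885685] 8.725
[ 1.56803703 -1.23308052]
```

View pics/s5_4.png

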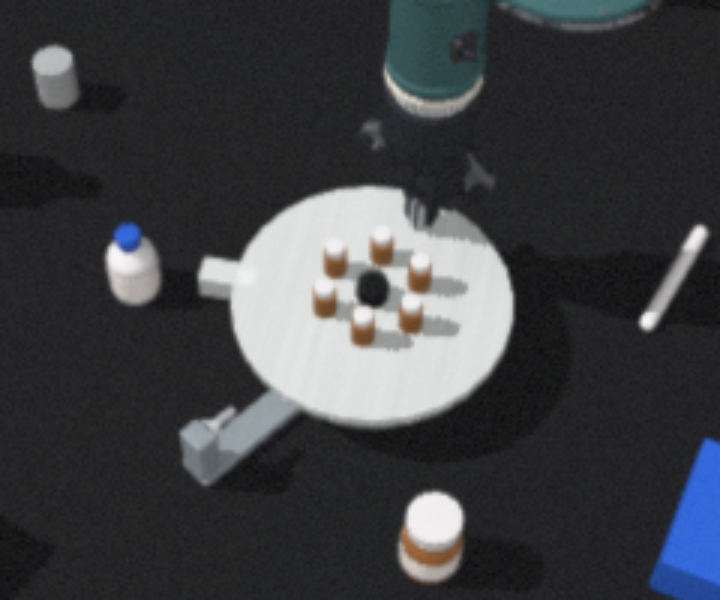

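Run:
```python
from h import *
for i in range(9): a=look("scene"); print(a) if i%3==2 else 0
print(bot.read_state()['time'])
```

```text
(8.825, np.int64(86), np.float64(-1.009745199397825), np.float64(0.0551076880862983))
(8.975, np.int64(90), np.float64(-0.7948200234006045), np.float64(0.05504619616719038))
(9.125, np.int64(96), np.float64(-0.5797192399260872), np.float64(0.0550046135075891))
9.175
```

{"method": "play_rows", "body": {
  "motion": [
    [[0,0,-0.015],[0,0,0]],
    [[0,0,-0.015],[0,0,0]],
    [[0,0,-0.015],[0,0,0]]
  ]
}}

```text
time: 9.55
tool_pos: [0.4494, 0.0546, 0.0599]
tcp_rot: [-1.209, -1.21, 1.209]
wrist_force: [-8.2, -0.0, 21.8]
width: 0.001
```

Run:
```python
from h import *
for i in range(2): print(look("scene",f"pics/s6_{i}.png"),look("top",f"pics/t6_{i}.png"))
s=bot.read_state(); print(s['tool_pos'],s['wrist_force'],s['time'])
```

```text
(9.55, np.int64(93), np.float64(-0.4011182653952583), np.float64(0.05279081844936895)) (9.6, np.int64(84), np.float64(-0.4089777403471721), np.float64(0.05230568369577033))
(9.65, np.int64(95), np.float64(-0.39552333527919775), np.float64(0.05264735449522358)) (9.7, np.int64(81), np.float64(-0.40575488863344006), np.float64(0.05160927932089766))
[0.44939779 0.05454584 0.05991574] [-8.23299563 -0.21431778 21.30121192] 9.75
```

View pics/s6_1.png

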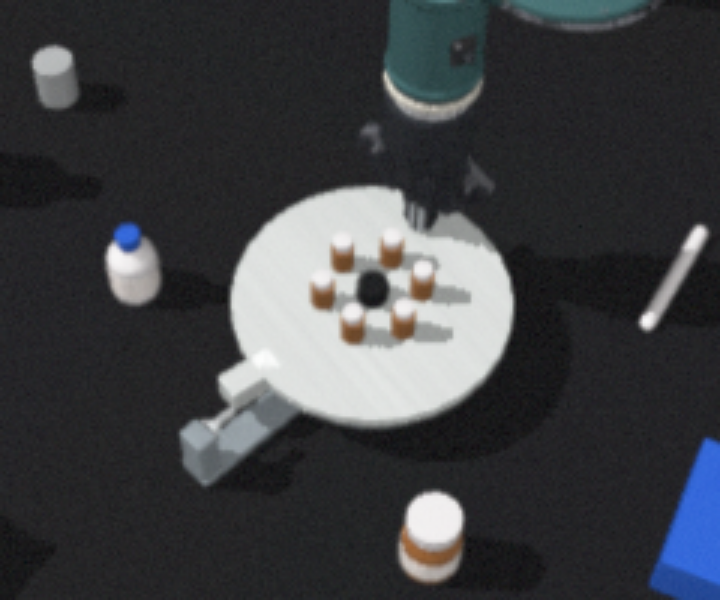

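View pics/t6_1.png

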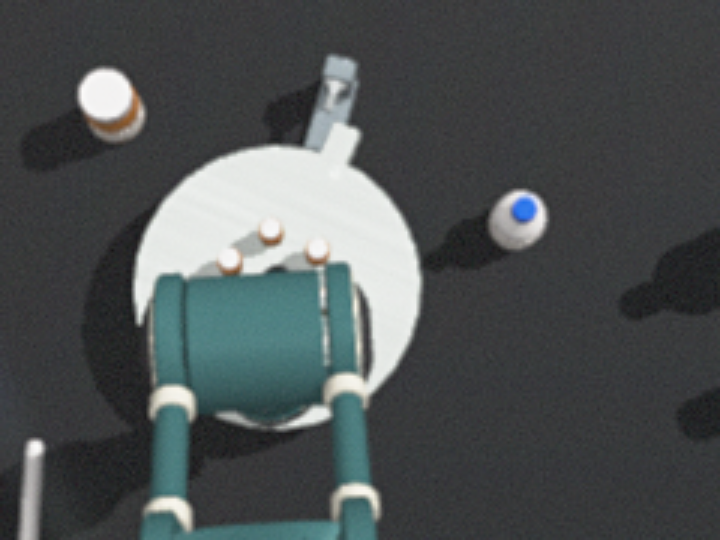

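{"method": "play_rows", "body": {
  "motion": [
    [[0,-0.007,0],[0,0,0]],
    [[0,-0.014,0],[0,0,0]],
    [[0,-0.021,0],[0,0,0]],
    [[0,-0.027,0],[0,0,0]],
    [[0,-0.027,0],[0,0,0]],
    [[0,-0.027,0],[0,0,0]]
  ]
}}

```text
time: 10.5
tool_pos: [0.4513, 0.0437, 0.06]
tcp_rot: [-1.213, -1.213, 1.207]
wrist_force: [-1.5, -0.3, 16.1]
width: -0.002
```

Run:
```python
from h import *
for i in range(3): print(look("scene",f"pics/s7_{i}.png"),look("top",f"pics/t7_{i}.png"))
s=bot.read_state(); print(s['tool_pos'],s['wrist_force'],s['time'])
for n in ("top","scene"):
  for l in ("pointer_tip","tab_tip","disc_top"):
    print(n,l,[(round(x["conf"],2),w(n,x["xyz"]).round(4)) for x in cams.mark_of(n,l)][:2])
```

```text
(10.5, np.int64(95), np.float64(-0.2775878791073806), np.float64(0.05184583080243929)) (10.55, np.int64(83), np.float64(-0.2800081010347218), np.float64(0.05118102876342882))
(10.6, np.int64(95), np.float64(-0.2746900033495361), np.float64(0.05270110290340156)) (10.65, np.int64(79), np.float64(-0.2826425276535325), np.float64(0.05066763280825067))
(10.7, np.int64(99), np.float64(-0.27709001174098324), np.float64(0.05331885133213751)) (10.75, np.int64(79), np.float64(-0.2825312009358709), np.float64(0.0500125307513183))
[0.45124679 0.04371647 0.05993724] [-1.85455996  0.31755548 15.81043377] 10.8
top pointer_tip [(0.76, array([0.6873, 0.0077, 0.0566])), (0.73, array([ 0.3421,  0.2631, -0.002 ]))]
top tab_tip [(0.72, array([0.6798, 0.0123, 0.0605]))]
top disc_top []
scene pointer_tip [(0.61, array([0.6901, 0.0167, 0.0599])), (0.15, array([ 0.5993, -0.1507, -0.0013]))]
scene tab_tip [(0.81, array([0.6783, 0.0088, 0.0598]))]
scene disc_top [(0.9, array([0.5376, 0.052 , 0.0626]))]
```

View pics/t7_1.png

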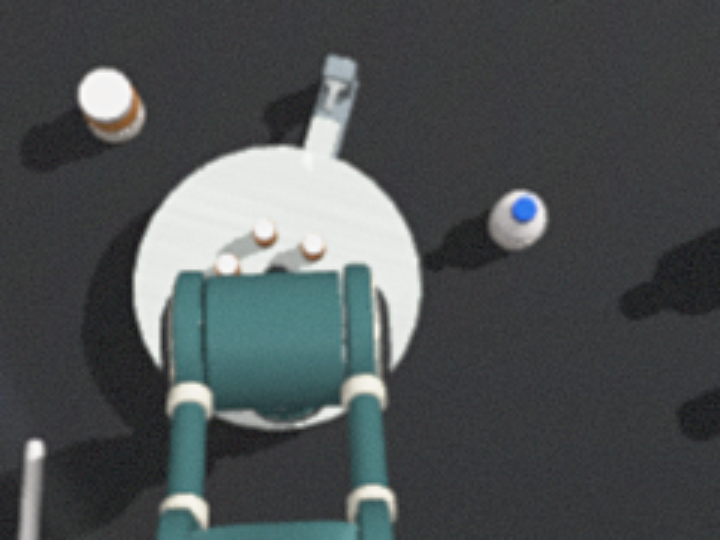

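View pics/s7_1.png

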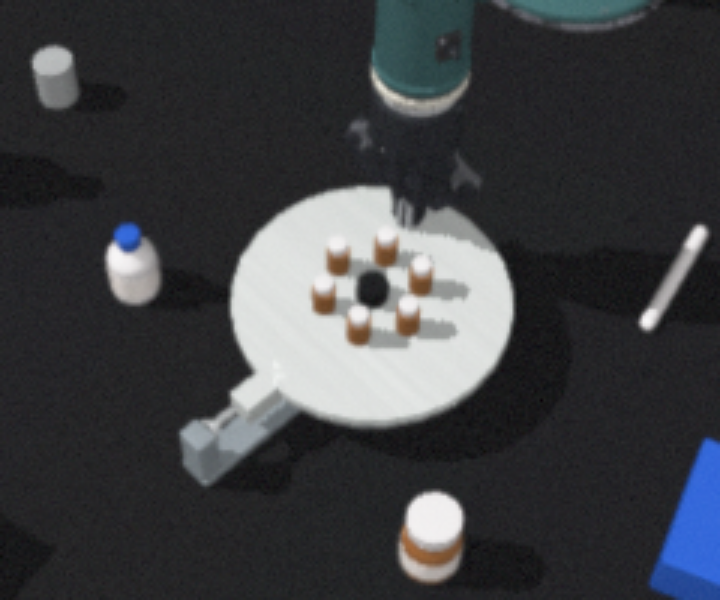

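The tab now lines up with the pointer in both views, so I'll lift straight off.

{"method": "play_rows", "body": {
  "motion": [
    [[0,0,0.01],[0,0,0]],
    [[0,0,0.05],[0,0,0]],
    [[0,0,0.15],[0,0,0]],
    [[0,0,0.3],[0,0,0]],
    [[0,0,0.3],[0,0,0]],
    [[0,0,0.3],[0,0,0]]
  ]
}}

```text
time: 11.85
tool_pos: [0.4485, 0.0436, 0.1777]
tcp_rot: [-1.21, -1.21, 1.209]
wrist_force: [-0.8, 0.4, -0.0]
width: 0.002
```

Run:
```python
from h import *
for i in range(4): print(look("scene",f"pics/s8_{i}.png"),look("top",f"pics/t8_{i}.png"))
s=bot.read_state(); print(s['tool_pos'],s['wrist_force'],s['time'])
```

```text
(11.85, np.int64(95), np.float64(-0.2793634683527261), np.float64(0.05400606569390246)) (11.9, np.int64(83), np.float64(-0.2856033392381522), np.float64(0.050446824293594705))
(11.95, np.int64(100), np.float64(-0.2757506125988898), np.float64(0.05304196617248357)) (12.0, np.int64(78), np.float64(-0.28328271531061383), np.float64(0.0500513518226088))
(12.05, np.int64(95), np.float64(-0.27753075885449924), np.float64(0.05191911489132694)) (12.1, np.int64(79), np.float64(-0.28461112390431065), np.float64(0.051417958285067324))
(12.15, np.int64(97), np.float64(-0.2834517470426246), np.float64(0.051956568498763005)) (12.2, np.int64(78), np.float64(-0.285028215367967), np.float64(0.049879994294165696))
[0.44802805 0.04356783 0.17640597] [-0.15392977  0.5864055  -0.9038519 ] 12.25
```

View pics/t8_3.png

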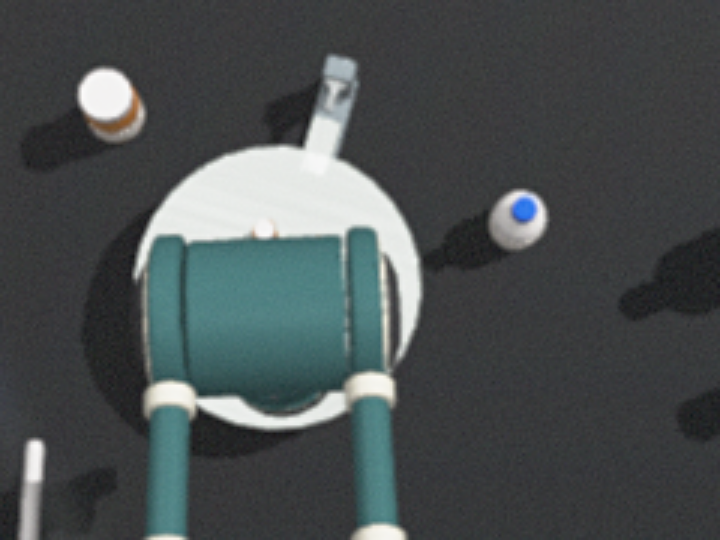

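The wheel is at rest with the tab in line with the pointer, and the hand is clear.

```bash
python3 -c "
from h import *
print(bot.finish_job())"
```

```text
the job is handed in; nothing more can be done
None
```

I flicked the wheel anticlockwise by its tab to about 2.2 rad/s. The tab ran past the pointer untouched and coasted a full turn. I then braked it with a fingertip while it was turning at about 1.4 rad/s, near the second pass.

- **Braking:** it stopped about 19 mm (0.13 rad) short. I made up that gap with the same finger still pressed, then lifted straight off.
- **Final alignment:** after lift-off the wheel was at rest. The tab sat about 0.01 rad (roughly 2 mm) from the pointer's line in both cameras. The network marks for tab and pointer tip disagreed with that by up to about 9 mm, but in the pictures the two look in line.
- **Stand and bench:** by eye in the pictures, the stand and the nearby objects did not move. I did not re-measure them. The strongest press I read was about 22 N.
- **Hand-in:** I handed the job in soon after 12.25 s on the robot's clock, with the fingers about 117 mm above the disc. It gave no verdict.

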